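Put the scrub brush away and click its case shut

TASK

Put the scrub brush away: lay it (do not drop it) flat with its bristles down inside the open laundry-care case, then press the case's lid down until the catch clicks past and the lid stays fully shut. Leave the detergent bottle, the can and the peg basket standing where they are.

Things in the scene. Friction and masses are not known exactly. Their poses are not given: they have to be found in the camera images.
- case: White case fixed to the counter, lid half open over it: reach in from the front, tilted. Tray 220 (x) x 170 (y) x 45 mm high outside, walls and floor 5 mm, no dividers: the brush fits lengthwise along x. Origin: centre of underside; x from front (catch) to hinge, z up; x is within 0.3 rad of world +y. Hinge axis along y at x +110, z 47 mm. Lid shut, its inside is 73 mm above the counter.
- case_lid (a joint): Lid angle, rad: 0 shut, 1.15 fully up; starts 0.9-1.1. Dark grey shell 220 mm long from the hinge, 170 wide, 30 high; 50 mm wide latch strap hangs 30 mm below its front edge, 15 mm proud. Stiff hinge, stays at any angle (2-4 N at the front edge moves it). From 0.07 rad a bead rides over a sprung roller in the tray's front: 8-14 N at the front edge; past about 0.03 it snaps home to 0 and holds.
- lid_press (a point): Place to press: a point on the lid's outer face, on its middle line, 25 mm in from the front edge; 195 mm from the hinge along the lid and 30 mm outward from it. Moves with the lid; z is the lid's outward normal, x points from front edge to hinge.
- brush: Loose scrub brush 150 (x) x 40 (y) x 46 mm high, about 0.16 kg: wooden block 22 mm thick on stiff white bristles 24 mm deep. Ends alike. Origin: middle of the underside of the bristles, z up. Lies on the counter bristles down, x within 0.5 rad of world y. To lie it level in the case with a tilted tool, grip it across its width with the tool tilted equally along its length.
- detergent: Bystander: white detergent bottle with a grey cap, 84 mm diameter, 200 mm high, standing loose. Origin: centre of its underside.
- can: Bystander: plain aluminium can with a pale label band, 60 mm diameter, 130 mm high, standing loose. Origin: centre of its underside.
- basket: Bystander: open dark grey basket of clothes pegs, 140 x 110 x 60 mm, standing loose. Origin: centre of its underside.

How it is judged:
On the way, in this order (a step that is already met when the one before it is completed fails the run):
1. the brush lies flat, bristles down, on the floor of the case, let go (x of brush in the frame of case between -0.05 and 0.05 m and y of brush in the frame of case between -0.07 and 0.07 m and z of brush in the frame of case between 0 and 0.02 m and angle between brush's own z axis and vertical below 0.15 rad and contact force between the fingers and brush below 0.3 N), for 0.2 s.
2. the lid is shut past its catch (value of joint case_lid below 0.02 rad), for 0.2 s.
At the end, for the whole second after the job is handed in: The brush lies at rest on the floor of the case, bristles down (within 0.15 rad of level, origin within 50 mm in x and 70 mm in y of the case's centre and less than 20 mm above the case's underside), and the lid is shut past its catch (joint below 0.02 rad) (x of brush in the frame of case between -0.05 and 0.05 m and y of brush in the frame of case between -0.07 and 0.07 m and z of brush in the frame of case between 0 and 0.02 m and angle between brush's own z axis and vertical below 0.15 rad and value of joint case_lid below 0.02 rad and linear speed of brush below 0.02 m/s); the robot touches nothing.
It fails at once if the detergent bottle is moved by more than 30 mm or tipped by more than 0.3 rad (distance of detergent from where it was at the start of the episode above 0.03 m or angle between detergent's own z axis and vertical above 0.3 rad).
It fails at once if the can is moved by more than 30 mm or tipped by more than 0.3 rad (distance of can from where it was at the start of the episode above 0.03 m or angle between can's own z axis and vertical above 0.3 rad).
It fails at once if the peg basket is moved by more than 30 mm or tipped by more than 0.3 rad (distance of basket from where it was at the start of the episode above 0.03 m or angle between basket's own z axis and vertical above 0.3 rad).
It fails at once if the brush is dropped or thrown (faster than 0.8 m/s while the fingers do not touch it) (linear speed of brush above 0.8 m/s and contact force between the fingers and brush below 0.05 N).
It also fails if it takes over 64 s, if anything falls off the work surface, if the arm or the gripper's body presses on something with over 40 N, if the wrist force passes 120 N, or if a joint passes its speed limit or range.

ROBOT

A 7-joint arm with a two-finger parallel gripper is mounted at the origin on the work surface. World frame = base frame: x ahead of the robot, y to its left, z up, the work surface at z = 0. Lengths are in m, angles in rad, forces in N, time in s.
With the tool pointing down it reaches from about 0.425 to 0.925 m from the base axis. Payload 6.8 kg.
Tool frame: the origin (TCP) lies midway between the tips of the shut fingers; the grasp point (between the pads) lies 19 mm behind it (bot.pinch_z is the distance from the TCP to the grasp point, in m); z points along the fingers, y is the line along which they close (so a half turn about z gives the same grasp; the last joint's range is limited). The gripper opens to 85 mm and grips with 20 to 120 N. Pads are 22 mm wide; open, the fingers measure 114 mm over their backs; the gripper's body (76 mm by 85 mm) begins 54 mm behind the grasp point. The pads swing forward as they close: fully open they stand 13 mm farther back than shut.
Start: joints at [-1.292, 0.477, 0.022, 1.555, -0.011, 1.109, -0.083], TCP at [0.255, 0.625, 0.231] pointing down, gripper open.
Joint ranges: [-2.96, 2.96], [-0.34, 2.1], [-1.41, 1.46], [0.24, 2.44], [-1.37, 4.51], [0.17, 1.92], [-2.96, 2.96]. Speed limits (rad/s): [2.39, 2.39, 3.14, 3.14, 3.14, 3.14, 3.14].

INTERFACE

Orientations are given as a unit quaternion [w, x, y, z].
In Python, from station import bot, imaging gives the robot as it stands. The module is installed in compiled form; this text tells all that it offers.
- The arm moves only by the tool carry_out, never from a script. Its argument "targets" is a list of rows, each a list of 5 numbers: the shift along the tool's x, y, z in cm, then the turn about the tool's z in degrees, then the opening, from -1 (shut) to 1 (fully open). In form: [[x, y, z, yaw, gripper], ...]. A call has 1 to 12 rows; each row shifts and turns the commanded pose from where the row before left it, along the tool's axes as they then stand; what a row does not reach is not made up. A row lasts 1/10 s, in which the tool goes at most 50 mm and 8.59 degrees, less where a joint would pass 70% of its speed; a pose out of reach is approached as far as the arm can. A call is refused whole if a number of a shift passes 5 or a number of a turn 8.59, either way. A call with a gripper value outside its range is refused whole. The fingers move at their own pace and stop on an object; "force" is the grip in N (left out, the last holds). Time passes only in rows, so rows that do not move let the fingers close. It gives the time, the measured TCP pose, the force, the opening and the grip force at its end, in the units of the state.
- bot.get_obs(): the state, without advancing time (a new reading comes with each control period).
- imaging.read_camera(name): name is "scene" or "top" or "wrist"; returns the picture (480x640x3 uint8, red, green, blue); there is no depth.
- imaging.calibration(name): a dict with "fx", "fy", "cx", "cy" (pixels), "k1" (the pictures are not rectified: a ray, as slopes to the right and down, at radius r is drawn at 1 + k1 r^2 times it, then the intrinsics apply), "extrinsics" (4x4, takes a point from world to camera coordinates). Camera axes: x right, y up, looking along -z (the intrinsics and any distortion apply to the point x, -y, -z); pixel columns grow to the right and rows downward; lengths in m; the calibration is good to about 2 mm. A picture is of the moment at which its call begins: read the wrist's pose just before it. calibration takes no time and is no camera call; for the wrist camera it gives the pose at the moment of the call.
- bot.hand_in(): hands the job in; it is judged then, once.
The state is a dict: "t": time; "q": joint angles; "joint_vel": joint speeds; "joint_torque": joint torques, N m; "eef_pos": TCP position; "tool_rot": TCP orientation; "contact_force": force on the tool from outside, world axes, zero at the start; "torque": the same for the moment, N m; "gripper_width": opening from 0.0 (shut) to 1.0 (fully open); "grasp_force": force on a finger pad.
Only numpy, scipy, OpenCV 4.12 (cv2) and the standard library are available. Lean on these libraries where they do the work, as an engineer would, in place of code of your own. Each camera call takes 0.05 s, during which the arm holds its last target. There are 200 camera calls.

## Working session

There is one attempt and no reset: what is moved stays moved. The work goes in short steps, Python scripts to look and compute and a tool call to move; the robot and the scene stay as the last step left them, time stands still between calls to the robot, and variables do not carry over. Pictures are saved under pics/ and viewed, at most 13 in all, crops included, and the job is handed in when it is done.

Besides the shell and the picture viewer there is one more tool, called after "Request:" by a JSON object that holds its "fn" and its "kwargs", one argument or row to a line. carry_out: Moves the arm, as the interface text tells. Its arguments: {"type":"object","properties":{"targets":{"type":"array"},"force":{"type":"number"}},"required":["targets"]}

```bash
mkdir -p pics; python3 - <<'E'
from station import bot, imaging
import cv2, numpy as np
o=bot.get_obs(); print({k:np.round(v,3) for k,v in o.items()}, bot.pinch_z)
for n in ("scene","top"):
    c=imaging.calibration(n); print(n,c)
    cv2.imwrite(f"pics/{n}0.png",imaging.read_camera(n)[:,:,::-1])
E
```

```text
{'t': np.float64(0.0), 'q': array([-1.292,  0.478,  0.022,  1.556, -0.011,  1.109, -0.083]), 'joint_vel': array([-0.001,  0.002,  0.001, -0.002,  0.001,  0.   ,  0.001]), 'joint_torque': array([-0.0000e+00, -5.9644e+01,  1.6080e+00, -2.8119e+01,  1.2000e-02,
        9.0000e-03, -0.0000e+00]), 'eef_pos': array([0.254, 0.625, 0.23 ]), 'tool_rot': array([-0.   ,  0.192,  0.981, -0.001]), 'contact_force': array([ 0.015, -0.373, -0.456]), 'torque': array([ 0.081,  0.008, -0.001]), 'grasp_force': np.float64(0.0), 'gripper_width': np.float64(1.002)} 0.0187
scene {'fx': 516.8959453355253, 'fy': 516.8959453355253, 'cx': 321.9650416792605, 'cy': 248.59837851150013, 'k1': 0.031183765411051823, 'extrinsics': array([[-0.37107419,  0.92839293,  0.01976136,  0.25123435],
       [-0.6003888 , -0.25609831,  0.75759286,  0.30314643],
       [ 0.70840471,  0.26925866,  0.65242819, -1.70044531],
       [ 0.        ,  0.        ,  0.        ,  1.        ]])}
top {'fx': 545.2060710799858, 'fy': 545.2060710799858, 'cx': 321.1614683226357, 'cy': 239.69652809445262, 'k1': -0.0934556954744599, 'extrinsics': array([[-1.89063265e-02, -9.99811217e-01, -4.48127701e-03,
        -1.39052305e-03],
       [ 9.85680508e-01, -1.93898949e-02,  1.67505129e-01,
        -6.52689889e-01],
       [-1.67560398e-01, -1.25020074e-03,  9.85861020e-01,
        -1.40710589e+00],
       [ 0.00000000e+00,  0.00000000e+00,  0.00000000e+00,
         1.00000000e+00]])}
```

View pics/scene0.png

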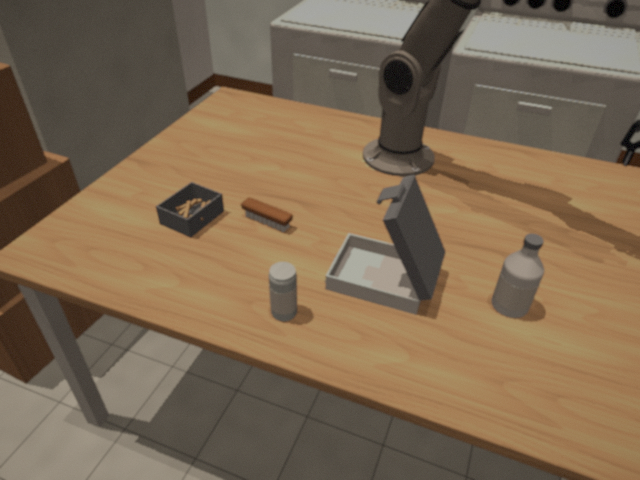

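View pics/top0.png

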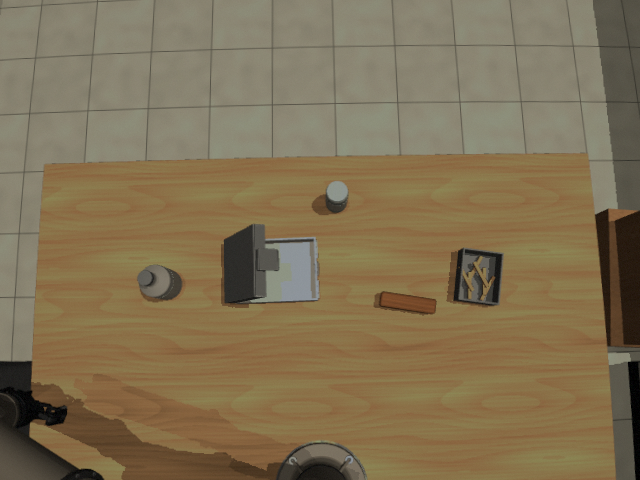

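The scene image shows the basket at (190,210), brush (267,213), can (283,290), open case (380,270) and bottle (517,280). In the top image the brush is at (407,302), the case tray at (290,270) with its hinge to the left (+y), the can at (337,195), the bottle at (160,282) and the basket at (478,277).

```bash
cat > h.py <<'E'
import numpy as np, cv2
from station import bot, imaging
def ray(c,px):
    px=np.atleast_2d(np.float64(px)); K=np.array([[c['fx'],0,c['cx']],[0,c['fy'],c['cy']],[0,0,1]])
    s=cv2.undistortPoints(px.reshape(-1,1,2),K,np.array([c['k1'],0,0,0.])).reshape(-1,2)
    E=c['extrinsics']; R=E[:3,:3]
    d=np.c_[s[:,0],-s[:,1],-np.ones(len(s))]@R
    return -R.T@E[:3,3], d
def onplane(c,px,z):
    o,d=ray(c,px); return o+d*((z-o[2])/d[:,2])[:,None]
def proj(c,P):
    P=np.atleast_2d(P); E=c['extrinsics']; p=P@E[:3,:3].T+E[:3,3]
    s=np.c_[p[:,0],-p[:,1]]/-p[:,2:]; s=s*(1+c['k1']*(s**2).sum(1))[:,None]
    return s*[c['fx'],c['fy']]+[c['cx'],c['cy']]
E
python3 - <<'E'
from h import *
im=cv2.imread('pics/top0.png'); c=imaging.calibration('top')
hsv=cv2.cvtColor(im,cv2.COLOR_BGR2HSV)
x0,y0,x1,y1=365,280,450,325
print(hsv[302,407],hsv[320,440])
r=im[y0:y1,x0:x1].astype(int); m=((r[...,2]<150)&(r[...,2]-r[...,0]>50)&(r[...,1]<85)).astype(np.uint8)
cn=max(cv2.findContours(m,0,1)[0],key=cv2.contourArea).reshape(-1,2)+[x0,y0]
for z in (0.046,0.035):
    P=onplane(c,cn,z)[:,:2]; b=cv2.minAreaRect((P*1000).astype(np.float32)); print('brush',z,b)
for n,p,z in (('can',(337,188),.13),('basket',(478,277),.06),('bottle cap',(149,278),.2)): print(n,onplane(c,p,z))
a=cv2.resize(im[215:325,215:450],None,fx=3.4,fy=3.4,interpolation=cv2.INTER_CUBIC); cv2.imwrite('pics/crop1.png',a)
b=cv2.imread('pics/scene0.png')[170:320,230:460]; cv2.imwrite('pics/crop2.png',cv2.resize(b,None,fx=3.4,fy=3.4,interpolation=cv2.INTER_CUBIC))
E
```

```text
[ 12 164 123] [ 18 123 139]
brush 0.046 ((481.83160400390625, -241.68252563476562), (147.23696899414062, 39.65755081176758), 79.75325775146484)
brush 0.035 ((482.39495849609375, -243.3954620361328), (148.353515625, 39.958282470703125), 79.75325012207031)
can [[ 0.77458179 -0.05758854  0.13      ]]
basket [[ 0.54285027 -0.42924627  0.06      ]]
bottle cap [[0.5424163  0.40259911 0.2       ]]
```

View pics/crop1.png

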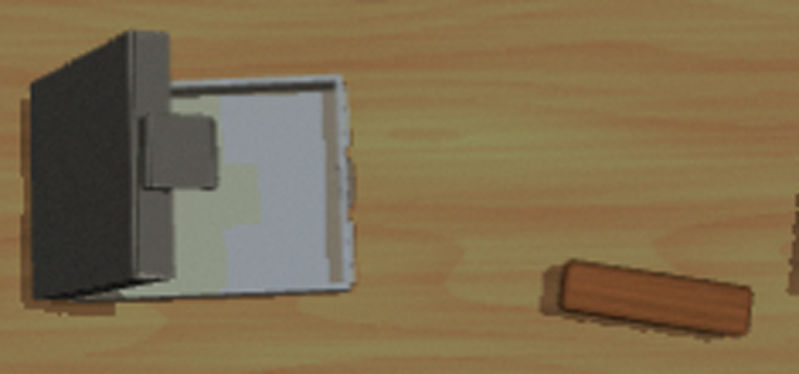

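View pics/crop2.png

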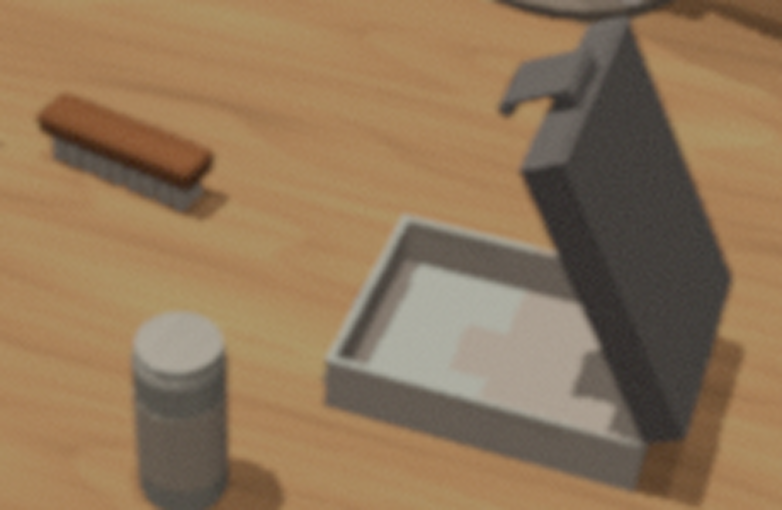

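The crops show the tray's front corners at crop1 (343,76) and (354,290), with the lid's front edge and strap at about x=130-215. In crop2 the tray's front corners are at (405,218) and (327,358), and the lid's front outer corners at (627,20) and (565,162).

```bash
cat >> h.py <<'E'
def lidpt(u,w,y,a): return [.11-u*np.cos(a)+w*np.sin(a), y, .047+u*np.sin(a)+w*np.cos(a)]
def toworld(p,P): 
    c,s=np.cos(p[2]),np.sin(p[2]); return np.array([[c,-s,0],[s,c,0],[0,0,1]])@np.asarray(P).T+np.array([[p[0]],[p[1]],[0]]) if np.ndim(P)>1 else np.array([[c,-s,0],[s,c,0],[0,0,1]])@P+[p[0],p[1],0]
E
python3 - <<'E'
from h import *
from scipy.optimize import least_squares
ct,cs=imaging.calibration('top'),imaging.calibration('scene')
t=lambda x,y:np.array([x,y])/3.4+[215,215]; s=lambda x,y:np.array([x,y])/3.4+[230,170]
F=lambda y:(lambda a:[-.11,y,.045]); L=lambda w,y:(lambda a:lidpt(.22,w,y,a))
ob=[(ct,t(343,76),F(-.085)),(ct,t(354,290),F(.085)),(cs,s(405,218),F(.085)),(cs,s(327,358),F(-.085)),
(ct,t(130,30),L(.03,-.085)),(ct,t(133,283),L(.03,.085)),(ct,t(168,33),L(0,-.085)),(ct,t(173,275),L(0,.085)),
(cs,s(627,20),L(.03,.085)),(cs,s(565,162),L(.03,-.085)),(cs,s(523,170),L(0,-.085))]
def f(p): return np.concatenate([proj(c,toworld(p,np.array(g(p[3]))))[0]-px for c,px,g in ob])
r=least_squares(f,[.57,.15,1.57,1.0],loss='soft_l1'); p=r.x
print(p, np.round(r.fun.reshape(-1,2),1).tolist())
# base pose of tool
o=bot.get_obs(); w,x,y,z=o['tool_rot']
from scipy.spatial.transform import Rotation as Ro
R=Ro.from_quat([x,y,z,w]).as_matrix(); print(np.round(R,3))
print('grip target -77:',toworld(p,np.array([-.077,0,0])),'strap z etc',lidpt(.22,-.03,0,p[3]))
E
```

```text
[0.57512225 0.11144548 1.59503787 1.07582656] [[-1.3, -0.6], [-1.8, -0.5], [-0.3, -1.7], [-0.1, -0.2], [-1.0, -0.1], [-0.2, -1.3], [-0.2, -0.2], [0.3, 1.0], [0.3, -2.2], [-0.4, -0.8], [-1.6, -0.5]]
[[-0.926  0.377 -0.001]
 [ 0.377  0.926 -0.002]
 [-0.    -0.002 -1.   ]]
grip target -77: [0.57698866 0.0344681  0.        ] strap z etc [np.float64(-0.020900602315995585), 0, np.float64(0.22634612433311616)]
```

Request:
{"fn": "carry_out", "kwargs": {
  "targets": [
    [0, 0, -4, 0, 1],
    [0, 0, -4, 0, 1],
    [0, 0, -4, 0, 1],
    [-3, -3, 0, 0, 1],
    [-3, -3, 0, 0, 1],
    [-3, -3, 0, 0, 1],
    [-3, -3, 0, 0, 1],
    [-3, -3, 0, 0, 1],
    [-3, -3, 0, 0, 1]
  ]
}}

```text
t: 1.0
eef_pos: [0.3538, 0.3886, 0.351]
tool_rot: [-0.0, 0.192, 0.981, -0.0]
contact_force: [1.0, 0.4, 0.4]
gripper_width: 0.999
grasp_force: 0.0
```

```bash
cat >> h.py <<'E'
from scipy.spatial.transform import Rotation as Ro
CASE=np.array([0.57512225,0.11144548,1.59503787])
def plan(target=None,heading=None):
    """remaining shift in tool axes (cm), yaw (deg) so that tool y gets heading (deg)"""
    o=bot.get_obs(); w,x,y,z=o['tool_rot']; R=Ro.from_quat([x,y,z,w]).as_matrix()
    h=np.degrees(np.arctan2(R[1,1],R[0,1]))
    print('t',round(o['t'],2),'p',np.round(o['eef_pos'],4),'h',round(h,2),'zt',np.round(R[:,2],3),'F',np.round(o['contact_force'],1),'g',round(o['gripper_width'],3),round(o['grasp_force'],1))
    print('q',np.round(o['q'],2))
    if target is not None: print('shift cm',np.round(R.T@(np.array(target)-o['eef_pos'])*100,2))
    if heading is not None: print('turn',round(-(heading-h+180)%360-360 if 0 else -((heading-h+180)%360-180),2))
E
python3 -c "
from h import *
plan((.45,.15,.35),-10.25)"
```

```text
t 1.0 p [0.3538 0.3886 0.351 ] h 67.84 zt [-0. -0. -1.] F [1.  0.4 0.4] g 0.999 0.0
q [-1.05  0.13  0.12  1.76 -0.02  1.26  0.25]
shift cm [-17.91 -18.46   0.11]
turn 78.09
```

Request:
{"fn": "carry_out", "kwargs": {
  "targets": [
    [-3, -3, 0, 0, 1],
    [-3, -3, 0, 0, 1],
    [-3, -3, 0, 0, 1],
    [-3, -3, 0, 0, 1],
    [-3, -3, 0, 0, 1],
    [-3, -3, 0, 0, 1],
    [0, 0, 0, 8, 1],
    [0, 0, 0, 8, 1],
    [0, 0, 0, 8, 1],
    [0, 0, 0, 8, 1],
    [0, 0, 0, 8, 1],
    [0, 0, 0, 8, 1]
  ]
}}

```text
t: 2.2
eef_pos: [0.4519, 0.1558, 0.351]
tool_rot: [-0.0, 0.577, 0.817, -0.0]
contact_force: [0.1, -0.4, 0.7]
gripper_width: 0.997
grasp_force: 0.0
```

```bash
python3 -c "
from h import *
plan((.473,-.293,.2),-10.25)"
```

```text
t 2.2 p [0.4519 0.1558 0.351 ] h 19.5 zt [-0.001 -0.    -1.   ] F [ 0.1 -0.4  0.7] g 0.997 0.0
q [-0.8   0.03  0.35  1.86 -0.01  1.25 -0.11]
shift cm [-43.   -12.99  15.11]
turn 29.75
```

Request:
{"fn": "carry_out", "kwargs": {
  "targets": [
    [-4.3, -1.3, 0, 0, 1],
    [-4.3, -1.3, 0, 0, 1],
    [-4.3, -1.3, 0, 0, 1],
    [-4.3, -1.3, 0, 0, 1],
    [-4.3, -1.3, 0, 0, 1],
    [-4.3, -1.3, 0, 0, 1],
    [-4.3, -1.3, 0, 0, 1],
    [-4.3, -1.3, 0, 0, 1],
    [-4.3, -1.3, 0, 0, 1],
    [-4.3, -1.3, 0, 0, 1]
  ]
}}

```text
t: 3.2
eef_pos: [0.4756, -0.2941, 0.3512]
tool_rot: [-0.0, 0.574, 0.819, 0.0]
contact_force: [1.1, 1.6, -1.0]
gripper_width: 1.0
grasp_force: 0.0
```

Request:
{"fn": "carry_out", "kwargs": {
  "targets": [
    [0, 0, 3.5, 7.5, 1],
    [0, 0, 3.5, 7.5, 1],
    [0, 0, 4, 7.5, 1],
    [0, 0, 4, 7.3, 1],
    [0, 0, 0, 0, 1]
  ]
}}

```text
t: 3.7
eef_pos: [0.4728, -0.2903, 0.1965]
tool_rot: [-0.004, 0.766, 0.643, -0.003]
contact_force: [0.2, -0.3, -1.1]
gripper_width: 0.998
grasp_force: 0.0
```

```bash
python3 -c "
from h import *
plan((.473,-.293,.013),-10.25)
c=imaging.calibration('wrist'); cv2.imwrite('pics/w1.png',imaging.read_camera('wrist')[:,:,::-1])
d=np.array([.178,.984]);n=np.array([-.984,.178]);b=np.array([.482,-.242])
print(proj(c,[np.r_[b+s*.075*d+k*.02*n,.046] for s in(-1,1) for k in (-1,1)]))
"
```

```text
t 3.7 p [ 0.4728 -0.2903  0.1965] h -10.02 zt [-0.01   0.003 -1.   ] F [ 0.2 -0.3 -1.1] g 0.998 0.0
q [-0.2   0.42  0.83  1.91 -0.37  0.98  0.63]
shift cm [-0.29  0.26 18.35]
turn 0.23
[[352.78895687 253.07598489]
 [299.6566322  252.65599417]
 [358.95739138  32.64222533]
 [296.583525    32.43850189]]
```

View pics/w1.png

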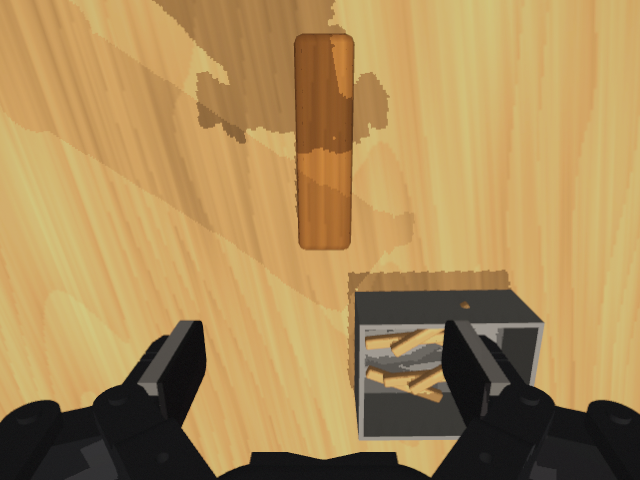

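The wrist picture shows the brush upright from (298,249) to (354,34), within about 3 px of the prediction, and the basket at lower right, clear of the descent.

Request:
{"fn": "carry_out", "kwargs": {
  "targets": [
    [-0.2, 0.2, 4, 0.2, 1],
    [-0.1, 0, 4, 0, 1],
    [0, 0, 4, 0, 1],
    [0, 0, 3, 0, 1],
    [0, 0, 2, 0, 1],
    [0, 0, 1.3, 0, 1],
    [0, 0, 0, 0, 1],
    [0, 0, 0, 0, 1]
  ]
}}

```text
t: 4.55
eef_pos: [0.4786, -0.2967, 0.0199]
tool_rot: [0.001, 0.767, 0.642, 0.001]
contact_force: [-0.6, -0.8, 0.6]
gripper_width: 0.996
grasp_force: 0.0
```

```bash
python3 -c "
from h import *
plan((.473,-.293,.013),-10.25)"
```

```text
t 4.55 p [ 0.4786 -0.2967  0.0199] h -10.1 zt [ 0.002 -0.001 -1.   ] F [-0.6 -0.8  0.6] g 0.996 0.0
q [-0.01  0.67  0.6   2.   -0.62  0.65  0.83]
shift cm [ 0.26 -0.61  0.69]
turn 0.15
```

Request:
{"fn": "carry_out", "kwargs": {
  "targets": [
    [0.2, -0.5, 0.6, 0, 1],
    [0, 0, 0, 0, 1],
    [0, 0, 0, 0, 1]
  ]
}}

```text
t: 4.85
eef_pos: [0.4728, -0.293, 0.0127]
tool_rot: [0.0, 0.767, 0.642, 0.0]
contact_force: [-0.0, 1.2, -0.2]
gripper_width: 1.0
grasp_force: 0.0
```

```bash
python3 -c "
from h import *
plan((.473,-.293,.013),-10.25)"
```

```text
t 4.85 p [ 0.4728 -0.293   0.0127] h -10.15 zt [ 0.  0. -1.] F [-0.   1.2 -0.2] g 1.0 0.0
q [-0.    0.68  0.59  2.02 -0.63  0.63  0.84]
shift cm [ 0.    0.02 -0.03]
turn 0.1
```

Close and lift a little.

Request:
{"fn": "carry_out", "kwargs": {
  "targets": [
    [0, 0, 0, 0, -1],
    [0, 0, 0, 0, -1],
    [0, 0, 0, 0, -1],
    [0, 0, 0, 0, -1],
    [0, 0, 0, 0, -1],
    [0, 0, 0, 0, -1],
    [0, 0, 0, 0, -1],
    [0, 0, 0, 0, -1]
  ],
  "force": 80
}}

```text
t: 5.65
eef_pos: [0.473, -0.2934, 0.0127]
tool_rot: [0.0, 0.767, 0.642, 0.0]
contact_force: [0.3, -0.5, 4.6]
gripper_width: 0.456
grasp_force: 80.6
```

Request:
{"fn": "carry_out", "kwargs": {
  "targets": [
    [0, 0, -1, 0, -1],
    [0, 0, -2, 0, -1],
    [0, 0, -3, 0, -1],
    [0, 0, -3, 0, -1],
    [0, 0, -2, 0, -1],
    [0, 0, 0, 0, -1],
    [0, 0, 0, 0, -1]
  ],
  "force": 80
}}

```text
t: 6.35
eef_pos: [0.4727, -0.2927, 0.1222]
tool_rot: [-0.0, 0.767, 0.642, 0.0]
contact_force: [-0.4, 0.1, -1.7]
gripper_width: 0.457
grasp_force: 80.3
```

```bash
python3 -c "
from h import *
plan((.577,.0344-.07,.13),1.39)
cv2.imwrite('pics/s2.png',cv2.resize(imaging.read_camera('scene')[120:320,180:460,::-1],None,fx=2.8,fy=2.8))
"
```

```text
t 6.35 p [ 0.4727 -0.2927  0.1222] h -10.14 zt [ 0.  0. -1.] F [-0.4  0.1 -1.7] g 0.457 80.3
q [-0.13  0.52  0.75  1.98 -0.48  0.83  0.72]
shift cm [27.14  5.74 -0.76]
turn -11.53
```

View pics/s2.png

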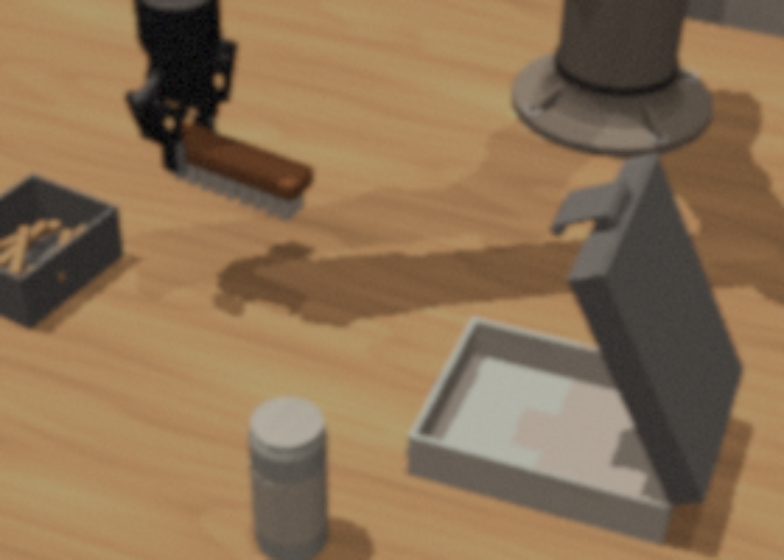

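The brush is held level at its front end, with bystanders undisturbed.

Request:
{"fn": "carry_out", "kwargs": {
  "targets": [
    [2, 0.8, 0, 0, -1],
    [3.4, 1.3, 0, 0, -1],
    [3.4, 1.3, 0, 0, -1],
    [3.4, 1.3, 0, 0, -1],
    [3.4, 1.3, 0, 0, -1],
    [3.2, 1.2, 0, 0, -1],
    [0, 0, 0, -3.5, -1],
    [0, 0, 0, -4, -1],
    [0, 0, 0, -4, -1],
    [0, 0, 2, 0, -1],
    [0, 0, 2, 0, -1],
    [0, 0, 0, 0, -1]
  ]
}}

```text
t: 7.6
eef_pos: [0.5739, -0.12, 0.0787]
tool_rot: [-0.003, 0.699, 0.715, -0.002]
contact_force: [-0.9, 0.2, -1.5]
gripper_width: 0.455
grasp_force: 80.4
```

```bash
python3 -c "
from h import *
plan((.577,.0375,.075),1.39)"
```

```text
t 7.6 p [ 0.5739 -0.12    0.0787] h 1.34 zt [-0.007  0.001 -1.   ] F [-0.9  0.2 -1.5] g 0.455 80.4
q [-0.37  0.61  0.65  1.92 -0.51  0.79  0.58]
shift cm [15.73  0.69  0.38]
turn -0.05
```

Request:
{"fn": "carry_out", "kwargs": {
  "targets": [
    [2, 0.2, 0.3, 0, -1],
    [3, 0, 0, 0, -1],
    [3, 0, 0, 0, -1],
    [2, 0, 0, 0, -1],
    [1, 0, 0, 0, -1],
    [0, 0, 0, 0, -1]
  ]
}}

```text
t: 8.2
eef_pos: [0.5761, -0.0093, 0.0792]
tool_rot: [-0.0, 0.698, 0.716, -0.0]
contact_force: [-0.5, -0.7, -0.5]
gripper_width: 0.456
grasp_force: 80.4
```

```bash
python3 -c "
from h import *
plan((.577,.0375,.075),1.39)
a=imaging.read_camera('scene')[80:330,230:500,::-1];b=imaging.read_camera('top')[170:330,180:440,::-1]
a=cv2.resize(a,None,fx=2,fy=2);b=cv2.resize(b,(260,160)); 
cv2.imwrite('pics/s3.png',np.hstack([a,cv2.copyMakeBorder(b,0,500-160,0,0,0)]))
"
```

```text
t 8.2 p [ 0.5761 -0.0093  0.0792] h 1.48 zt [-0.001  0.    -1.   ] F [-0.5 -0.7 -0.5] g 0.456 80.4
q [-0.58  0.59  0.65  1.95 -0.51  0.77  0.4 ]
shift cm [4.68 0.21 0.42]
turn 0.09
```

View pics/s3.png

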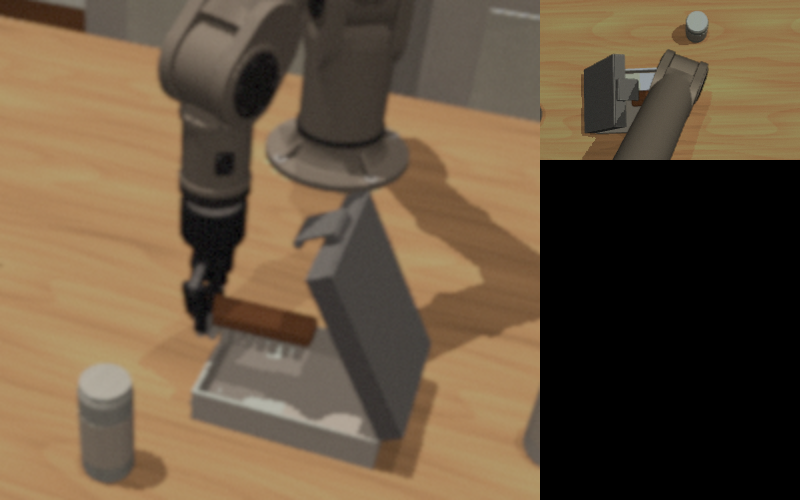

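The brush is over the front of the tray, with the gripper short of the strap. Next I advance the last 47 mm.

Request:
{"fn": "carry_out", "kwargs": {
  "targets": [
    [1, 0.1, 0.4, 0, -1],
    [1, 0.1, 0, 0, -1],
    [1, 0, 0, 0, -1],
    [0.8, 0, 0, 0, -1],
    [0.5, 0, 0, 0, -1],
    [0.3, 0, 0, 0, -1],
    [0, 0, 0, 0, -1],
    [0, 0, 0, 0, -1]
  ]
}}

```text
t: 9.1
eef_pos: [0.5771, 0.035, 0.0754]
tool_rot: [0.0, 0.699, 0.715, -0.0]
contact_force: [0.1, 0.3, -1.3]
gripper_width: 0.455
grasp_force: 80.4
```

```bash
python3 -c "
from h import *
plan((.577,.0375,.018),1.39)
a=imaging.read_camera('scene')[100:330,250:480,::-1]
b=imaging.read_camera('wrist')[:,:,::-1]
a=cv2.resize(a,(400,400));b=cv2.resize(b,(400,300))
cv2.imwrite('pics/s4.png',np.hstack([a,cv2.copyMakeBorder(b,0,100,0,0,0)]))
"
```

```text
t 9.1 p [0.5771 0.035  0.0754] h 1.32 zt [ 0. -0. -1.] F [ 0.1  0.3 -1.3] g 0.455 80.4
q [-0.65  0.6   0.65  1.95 -0.52  0.76  0.33]
shift cm [ 0.26 -0.01  5.74]
turn -0.07
```

View pics/s4.png

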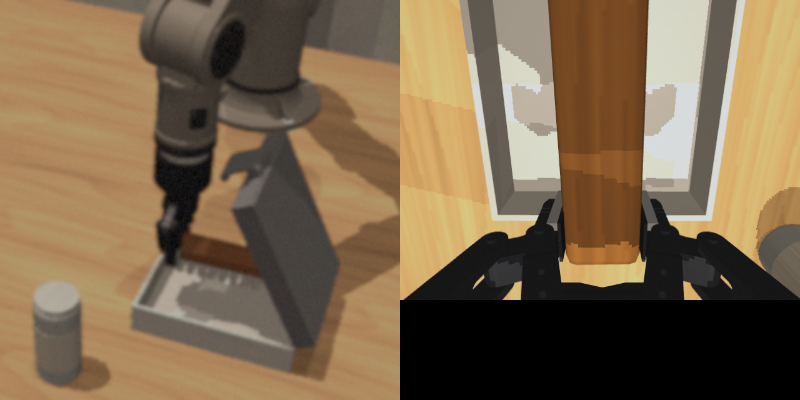

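The wrist view shows the tray's outer front rim corners at full-picture pixels (149,352) and (499,350), and the brush end at rows 390-422. I'll check those numerically.

```bash
python3 -c "
from h import *
c=imaging.calibration('wrist')
P=onplane(c,[(149,352),(499,350)],.045);print(P, P.mean(0), np.degrees(np.arctan2(*(P[0]-P[1])[[1,0]])))
print('model',toworld(CASE,np.array([-.11,.085,.045])),toworld(CASE,np.array([-.11,-.085,.045])))
print('brush front end',onplane(c,[(268,422),(382,420)],.0754+.027))
"
```

```text
[[ 0.49308769 -0.00112495  0.045     ]
 [ 0.6623731   0.00396974  0.045     ]] [0.5777304  0.00142239 0.045     ] -178.27618605764667
model [ 0.49281353 -0.00058253  0.045     ] [0.66276358 0.00353813 0.045     ]
brush front end [[0.55829154 0.01012862 0.1024    ]
 [0.59751389 0.01190579 0.1024    ]]
```

Request:
{"fn": "carry_out", "kwargs": {
  "targets": [
    [0.6, 0, 0, 0, -1],
    [0, 0, 1, 0, -1],
    [0, 0, 1.5, 0, -1],
    [0, 0, 1.5, 0, -1],
    [0, 0, 0.8, 0, -1],
    [0, 0, 0.4, 0, -1],
    [0, 0, 0.3, 0, -1],
    [0, 0, 0, 0, -1],
    [0, 0, 0, 0, -1]
  ]
}}

```text
t: 10.1
eef_pos: [0.5773, 0.0412, 0.0206]
tool_rot: [0.0, 0.699, 0.715, 0.0]
contact_force: [-0.2, -0.2, -1.6]
gripper_width: 0.463
grasp_force: 80.4
```

```bash
python3 -c "
from h import *
plan((.577,.041,.0175),1.39)"
```

```text
t 10.1 p [0.5773 0.0412 0.0206] h 1.33 zt [ 0.001  0.    -1.   ] F [-0.2 -0.2 -1.6] g 0.463 80.4
q [-0.61  0.68  0.58  1.96 -0.59  0.67  0.37]
shift cm [-0.02 -0.04  0.31]
turn -0.06
```

Request:
{"fn": "carry_out", "kwargs": {
  "targets": [
    [0, 0, 0.15, 0, -1],
    [0, 0, 0.1, 0, -1],
    [0, 0, 0, 0, -1],
    [0, 0, 0, 0, -1]
  ]
}}

```text
t: 10.5
eef_pos: [0.577, 0.0414, 0.0179]
tool_rot: [0.0, 0.699, 0.715, 0.0]
contact_force: [-0.2, -0.3, -1.8]
gripper_width: 0.456
grasp_force: 80.4
```

Request:
{"fn": "carry_out", "kwargs": {
  "targets": [
    [0, 0, 0.1, 0, -1],
    [0, 0, 0.05, 0, -1],
    [0, 0, 0, 0, -1],
    [0, 0, 0, 0, -1]
  ]
}}

```text
t: 10.9
eef_pos: [0.5771, 0.0414, 0.0176]
tool_rot: [-0.0, 0.699, 0.715, 0.001]
contact_force: [-4.9, 0.8, 13.4]
gripper_width: 0.456
grasp_force: 82.5
```

Request:
{"fn": "carry_out", "kwargs": {
  "targets": [
    [0, 0, -0.05, 0, -0.05],
    [0, 0, 0, 0, 0.3],
    [0, 0, 0, 0, 0.5],
    [0, 0, 0, 0, 0.5],
    [0, 0, 0, 0, 0.5],
    [0, 0, 0, 0, 0.5],
    [0, 0, 0, 0, 0.5]
  ]
}}

```text
t: 11.6
eef_pos: [0.577, 0.0413, 0.0167]
tool_rot: [-0.0, 0.699, 0.715, -0.0]
contact_force: [-0.3, 0.4, -0.0]
gripper_width: 0.749
grasp_force: 0.0
```

Request:
{"fn": "carry_out", "kwargs": {
  "targets": [
    [0, 0, -0.5, 0, 0.5],
    [0, 0, -1, 0, 0.5],
    [0, 0, -2, 0, 0.5],
    [0, 0, -2, 0, 0.5],
    [-2, 0, -1, 0, 0.5],
    [-3, 0, 0, 0, 0.5],
    [-4, 0, 0, 0, 0.5],
    [-4, 0, 0, 0, 0.5],
    [0, 0, 0, 0, 0.5]
  ]
}}

```text
t: 12.5
eef_pos: [0.579, -0.0978, 0.0833]
tool_rot: [0.002, 0.702, 0.712, -0.001]
contact_force: [0.1, -0.1, 0.6]
gripper_width: 0.749
grasp_force: 0.0
```

```bash
python3 -c "
from h import *
plan()
a=imaging.read_camera('scene')[120:330,250:490,::-1]
b=imaging.read_camera('wrist')[:,:,::-1]
a=cv2.resize(a,(400,350));b=cv2.resize(b,(400,300))
cv2.imwrite('pics/s5.png',np.hstack([a,cv2.copyMakeBorder(b,0,50,0,0,0)]))
"
```

```text
t 12.5 p [ 0.579  -0.0978  0.0833] h 0.75 zt [ 0.002 -0.005 -1.   ] F [ 0.1 -0.1  0.6] g 0.749 0.0
q [-0.43  0.6   0.66  1.92 -0.51  0.78  0.53]
```

View pics/s5.png

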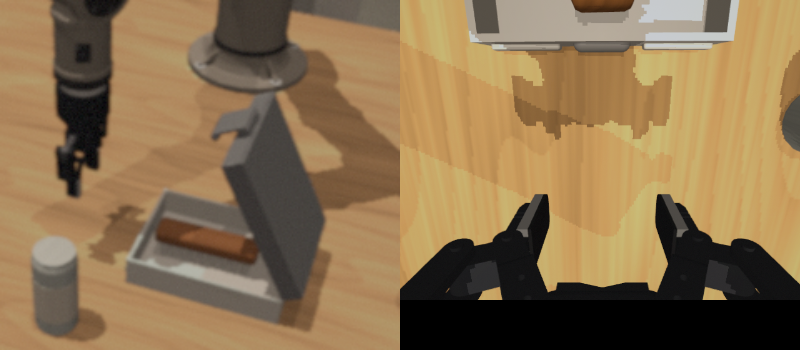

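The brush is lying flat in the tray and released, and the lid is undisturbed. Now I raise the tool, cross over the lid with the fingers shut, and come down behind it.

Request:
{"fn": "carry_out", "kwargs": {
  "targets": [
    [0, 0, -4, 0, -1],
    [0, 0, -4, 0, -1],
    [0, 0, -4, 0, -1],
    [0, 0, -4, 0, -1],
    [0, 0, -4, 0, -1],
    [0, 0, -4, 0, -1],
    [0, 0, -4, 0, -1],
    [0, 0, 0, 0, -1]
  ]
}}

```text
t: 13.4
eef_pos: [0.5823, -0.0888, 0.3674]
tool_rot: [0.003, 0.698, 0.716, 0.003]
contact_force: [0.5, -0.4, 0.7]
gripper_width: 0.005
grasp_force: 0.0
```

```bash
python3 -c "
from h import *
plan(toworld(CASE,np.array([.085,0,.36])),1.39)"
```

```text
t 13.4 p [ 0.5823 -0.0888  0.3674] h 1.43 zt [ 0.009  0.001 -1.   ] F [ 0.5 -0.4  0.7] g 0.005 0.0
q [-0.62  0.3   0.87  1.63 -0.24  1.31  0.31]
shift cm [28.53 -0.22  0.75]
turn 0.04
```

Request:
{"fn": "carry_out", "kwargs": {
  "targets": [
    [3, 0, 0, 0, -1],
    [4, 0, 0, 0, -1],
    [4, 0, 0, 0, -1],
    [4, 0, 0, 0, -1],
    [4, 0, 0, 0, -1],
    [4, 0, 0, 0, -1],
    [4, 0, 0, 0, -1],
    [1.5, 0, 0, 0, -1],
    [0, 0, 0, 0, -1],
    [0, 0, 0, 0, -1]
  ]
}}

```text
t: 14.4
eef_pos: [0.5732, 0.195, 0.3615]
tool_rot: [0.0, 0.699, 0.715, -0.001]
contact_force: [0.4, -0.3, 0.8]
gripper_width: 0.002
grasp_force: 0.0
```

```bash
python3 -c "
from h import *
plan(toworld(CASE,np.array([.085,0,.215])),1.39)"
```

```text
t 14.4 p [0.5732 0.195  0.3615] h 1.31 zt [-0.    -0.001 -1.   ] F [ 0.4 -0.3  0.8] g 0.002 0.0
q [-1.01  0.33  0.78  1.59 -0.23  1.32 -0.18]
shift cm [ 0.16 -0.   14.65]
turn -0.08
```

Request:
{"fn": "carry_out", "kwargs": {
  "targets": [
    [0.2, 0, 3, 0, -1],
    [0, 0, 3.5, 0, -1],
    [0, 0, 3.5, 0, -1],
    [0, 0, 3, 0, -1],
    [0, 0, 1.6, 0, -1],
    [0, 0, 0, 0, -1],
    [0, 0, 0, 0, -1]
  ]
}}

```text
t: 15.1
eef_pos: [0.5742, 0.1973, 0.217]
tool_rot: [0.0, 0.699, 0.715, 0.001]
contact_force: [-0.2, -0.3, 0.8]
gripper_width: -0.003
grasp_force: 0.0
```

Request:
{"fn": "carry_out", "kwargs": {
  "targets": [
    [-1, 0, 0, 0, -1],
    [-1, 0, 0, 0, -1],
    [-1, 0, 0, 0, -1],
    [-1, 0, 0, 0, -1],
    [-1, 0, 0, 0, -1],
    [0, 0, 0, 0, -1]
  ]
}}

```text
t: 15.7
eef_pos: [0.5746, 0.1459, 0.2161]
tool_rot: [0.0, 0.7, 0.714, -0.0]
contact_force: [0.1, -0.3, -1.2]
gripper_width: 0.004
grasp_force: 0.0
```

```bash
python3 -c "
from h import *
plan(toworld(CASE,np.array([.010,0,.204])),1.39)"
```

```text
t 15.7 p [0.5746 0.1459 0.2161] h 1.18 zt [ 0.    -0.001 -1.   ] F [ 0.1 -0.3 -1.2] g 0.004 0.0
q [-0.9   0.43  0.72  1.81 -0.33  1.02 -0.03]
shift cm [-2.44 -0.02  1.21]
turn -0.21
```

Request:
{"fn": "carry_out", "kwargs": {
  "targets": [
    [-1.2, 0, 0.6, 0, -1],
    [-1.2, 0, 0.6, 0, -1],
    [-1.2, 0, 1, 0, -1],
    [-1, 0, 1, 0, -1],
    [-1, 0, 1, 0, -1]
  ]
}}

```text
t: 16.2
eef_pos: [0.5757, 0.0907, 0.1728]
tool_rot: [0.0, 0.699, 0.715, -0.0]
contact_force: [0.1, 0.0, 2.0]
gripper_width: 0.004
grasp_force: 0.7
```

```bash
python3 -c "
from h import *
plan(toworld(CASE,np.array([-.031,0,.164])),1.39)
a=imaging.read_camera('scene')[100:330,250:490,::-1]
cv2.imwrite('pics/s6.png',cv2.resize(a,None,fx=2,fy=2))
"
```

```text
t 16.2 p [0.5757 0.0907 0.1728] h 1.29 zt [-0.    -0.001 -1.   ] F [0.1 0.  2. ] g 0.004 0.7
q [-0.79  0.47  0.7   1.87 -0.37  0.94  0.1 ]
shift cm [-1.02 -0.01  0.88]
turn -0.1
```

View pics/s6.png

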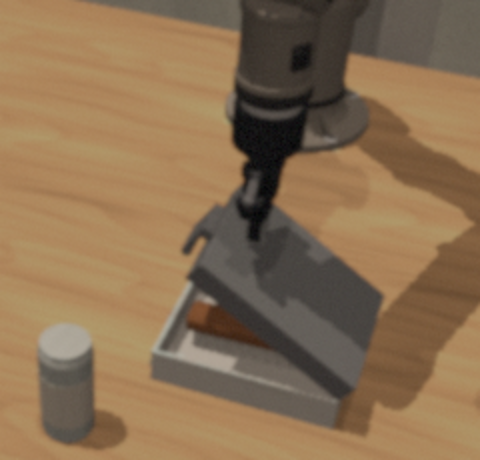

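The picture shows the lid following the fingertips down, with the brush still flat inside.

Request:
{"fn": "carry_out", "kwargs": {
  "targets": [
    [-1, 0, 0.9, 0, -1],
    [-0.7, 0, 1.1, 0, -1],
    [-0.7, 0, 1.1, 0, -1],
    [-0.7, 0, 1.1, 0, -1],
    [-0.5, 0, 1.1, 0, -1],
    [-0.5, 0, 1.1, 0, -1],
    [-0.3, 0, 0.8, 0, -1],
    [0, 0, 0, 0, -1]
  ]
}}

```text
t: 17.05
eef_pos: [0.5759, 0.0475, 0.1004]
tool_rot: [-0.0, 0.699, 0.715, -0.001]
contact_force: [-0.0, -0.7, 0.0]
gripper_width: -0.001
grasp_force: 0.0
```

```bash
python3 -c "
from h import *
plan(toworld(CASE,np.array([-.072,0,.09])),1.39)"
```

```text
t 17.05 p [0.5759 0.0475 0.1004] h 1.3 zt [-0.002 -0.001 -1.   ] F [-0.  -0.7  0. ] g -0.001 0.0
q [-0.66  0.55  0.63  1.93 -0.45  0.8   0.24]
shift cm [-0.81  0.08  1.04]
turn -0.09
```

Request:
{"fn": "carry_out", "kwargs": {
  "targets": [
    [0, 0, -0.5, 0, -1],
    [-1.7, 0, 0, 0, -1],
    [0, 0, 0.5, 0, -1],
    [0, 0, 0.5, 0, -1],
    [0, 0, 0.4, 0, -1],
    [0, 0, 0.3, 0, -1],
    [0, 0, 0, 0, -1]
  ]
}}

```text
t: 17.75
eef_pos: [0.577, 0.0315, 0.0895]
tool_rot: [-0.0, 0.699, 0.715, -0.0]
contact_force: [-0.1, -0.5, 0.8]
gripper_width: -0.002
grasp_force: 0.5
```

Request:
{"fn": "carry_out", "kwargs": {
  "targets": [
    [0, 0, 0.3, 0, -1],
    [0, 0, 0.3, 0, -1],
    [0, 0, 0.2, 0, -1],
    [0, 0, 0, 0, -1]
  ]
}}

```text
t: 18.15
eef_pos: [0.5771, 0.0301, 0.0819]
tool_rot: [0.0, 0.699, 0.715, -0.0]
contact_force: [-1.2, -2.6, 4.8]
gripper_width: -0.005
grasp_force: 2.2
```

Request:
{"fn": "carry_out", "kwargs": {
  "targets": [
    [0, 0, 0.2, 0, -1],
    [0, 0, 0.2, 0, -1],
    [0, 0, 0.2, 0, -1],
    [0, 0, 0, 0, -1],
    [0, 0, 0, 0, -1]
  ]
}}

```text
t: 18.65
eef_pos: [0.5775, 0.0306, 0.0768]
tool_rot: [0.0, 0.699, 0.715, 0.0]
contact_force: [-3.8, -3.6, 15.0]
gripper_width: -0.002
grasp_force: 7.0
```

Request:
{"fn": "carry_out", "kwargs": {
  "targets": [
    [0, 0, 0.1, 0, -1],
    [0, 0, 0.1, 0, -1],
    [0, 0, 0.1, 0, -1],
    [0, 0, 0, 0, -1]
  ]
}}

```text
t: 19.05
eef_pos: [0.5777, 0.0305, 0.0763]
tool_rot: [-0.001, 0.699, 0.715, 0.001]
contact_force: [-13.6, -2.6, 39.9]
gripper_width: -0.003
grasp_force: 20.3
```

Down at the stop (force rises steeply, lid no longer moves). Lift off and check.

Request:
{"fn": "carry_out", "kwargs": {
  "targets": [
    [0, 0, -0.5, 0, -1],
    [0, 0, -1, 0, -1],
    [0, 0, -3, 0, -1],
    [0, 0, -4, 0, -1],
    [0, 0, -4, 0, -1],
    [0, 0, -4, 0, -1],
    [-3, 0, -2, 0, -1],
    [-4, 0, 0, 0, -1],
    [-4, 0, 0, 0, -1],
    [-4, 0, 0, 0, -1],
    [-4, 0, 0, 0, -1],
    [0, 0, 0, 0, -1]
  ]
}}

```text
t: 20.25
eef_pos: [0.5802, -0.1653, 0.2584]
tool_rot: [0.001, 0.702, 0.712, -0.001]
contact_force: [-0.5, -1.2, 0.0]
gripper_width: 0.001
grasp_force: 0.0
```

```bash
python3 -c "
from h import *
plan()
cs,ct=imaging.calibration('scene'),imaging.calibration('top')
a=imaging.read_camera('scene')[:,:,::-1].copy();b=imaging.read_camera('top')[:,:,::-1].copy()
out=[]
for im,c,(x0,y0,x1,y1) in ((a,cs,(300,180,500,340)),(b,ct,(190,215,345,325))):
    im=cv2.resize(im[y0:y1,x0:x1],(400,int(400*(y1-y0)/(x1-x0))),interpolation=cv2.INTER_CUBIC);s=400/(x1-x0)
    for ang,col in ((0,(0,255,0)),(.06,(0,0,255))):
        for y in (-.085,.085): 
            p=(proj(c,toworld(CASE,np.array(lidpt(.22,.03,y,ang))))[0]-[x0,y0])*s
            cv2.circle(im,tuple(int(v) for v in p),3,col,1)
    out.append(cv2.copyMakeBorder(im,0,340-im.shape[0],0,0,0))
cv2.imwrite('pics/s7.png',np.hstack(out))
"
```

```text
t 20.25 p [ 0.5802 -0.1653  0.2584] h 0.84 zt [ 0.    -0.003 -1.   ] F [-0.5 -1.2  0. ] g 0.001 0.0
q [-0.41  0.42  0.79  1.74 -0.32  1.12  0.49]
```

View pics/s7.png

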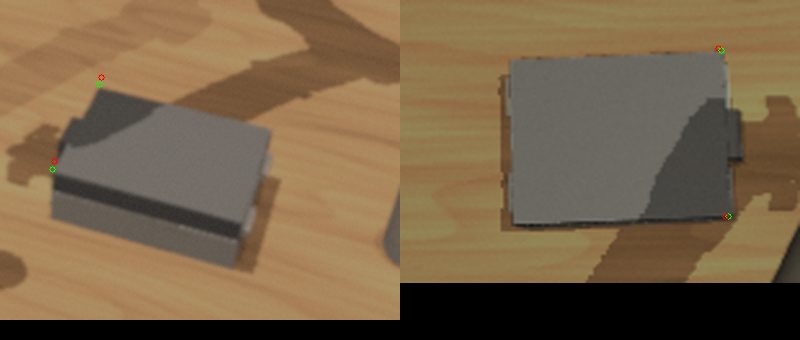

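The lid's front corners in the picture, (97,88) and (54,175), match the prediction for 0 rad (green) rather than 0.06 rad (red), so the lid is fully shut and the arm is clear.

```bash
python3 -c "
from station import bot
print(bot.hand_in())"
```

```text
the job is handed in; nothing more can be done
None
```

The brush is lying flat, bristles down, in the case and the lid is pressed shut past its catch. The bottle, can and basket were left where they stood, and the job is handed in (no verdict was returned).

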